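Put the forming stakes away in their trays

TASK

Put the four loose steel forming stakes on the metalsmith's bench away: stand each one upright, fully down on the floor of the recess in the wooden tray that matches its shape and size (large round, small round, square, long bar). Leave the little wooden block with the copper roof standing where it is.

Things in the scene. Friction and masses are not known exactly. Their poses are not given: they have to be found in the camera images.
- stake_large_round: Large round forming stake (sizes in mm): upright cylinder, diameter 46, straight sides up to 38, then a shallow dome to 52 high; about 0.55 kg. Bare steel. Origin: centre of its underside, z up. Loose, standing upright on the bench.
- stake_small_round: Small round forming stake (sizes in mm): upright cylinder, diameter 28, straight sides up to 42, then a dome to 52 high; about 0.22 kg. Bare steel. Origin: centre of its underside, z up. Loose, standing upright on the bench.
- stake_square: Square forming stake (sizes in mm): 40 x 40 block, straight sides up to 42, with a slightly smaller 34 x 34 top face at 50 high; about 0.55 kg. Its x and y axes are square to its sides. Bare steel. Origin: centre of its underside, z up. Loose, standing upright on the bench.
- stake_bar: Long bar forming stake (sizes in mm): 90 long (its x axis) by 22 wide (its y axis), straight sides up to 42, with a rounded ridge along the top to 52 high; about 0.58 kg. Bare steel. Origin: centre of its underside, z up. Loose, standing upright on the bench.
- tray_large_round: Wooden tray (sizes in mm) 84 x 84 with the large round recess, diameter 62: for the large round stake. Outside 16 high; the recess is 10 deep, its floor (thin black rubber lining) 6 above the bench, so walls and rim stand 10 above the floor. Screwed to the bench. Origin: centre of its underside, which is also under the centre of the recess; z up.
- tray_small_round: Wooden tray (sizes in mm) 84 x 84 with the small round recess, diameter 44: for the small round stake. Outside 16 high; the recess is 10 deep, its floor (thin black rubber lining) 6 above the bench, so walls and rim stand 10 above the floor. Screwed to the bench. Origin: centre of its underside, which is also under the centre of the recess; z up.
- tray_square: Wooden tray (sizes in mm) 84 x 84 with a square recess 56 x 56, its sides along the tray's x and y axes: for the square stake. Outside 16 high; the recess is 10 deep, its floor (thin black rubber lining) 6 above the bench, so walls and rim stand 10 above the floor. Screwed to the bench. Origin: centre of its underside, which is also under the centre of the recess; z up.
- tray_bar: Wooden tray (sizes in mm) 124 (its x axis) x 56 (its y axis) with a long recess 106 x 38, the 106 along x: for the bar stake. Outside 16 high; the recess is 10 deep, its floor (thin black rubber lining) 6 above the bench, so walls and rim stand 10 above the floor. Screwed to the bench. Origin: centre of its underside, which is also under the centre of the recess; z up.
- former: Pale wooden block 42 x 42 mm with a peaked copper roof, 82 mm high in all, like a little house; 0.15 kg, loose, not part of the job. Origin: centre of its underside, z up.
Not all that is in view belongs to the job. What is shaped like the stake_square but green is not meant.

How it is judged:
At the end, for the whole second after the job is handed in: Each stake stands in its own tray: its underside on the recess floor (3 to 9 mm above the tray's underside), its centre within 13 mm of the tray's centre seen from above, tilted less than 0.1 rad, and at rest (under 20 mm/s and 0.2 rad/s) (horizontal distance between stake_large_round and tray_large_round below 0.013 m and z of stake_large_round in the frame of tray_large_round between 0.003 and 0.009 m and angle between each of stake_large_round, stake_small_round, stake_square, stake_bar's own z axis and vertical below 0.1 rad and linear speed of each of stake_large_round, stake_small_round, stake_square, stake_bar below 0.02 m/s and angular speed of each of stake_large_round, stake_small_round, stake_square, stake_bar below 0.2 rad/s and horizontal distance between stake_small_round and tray_small_round below 0.013 m and z of stake_small_round in the frame of tray_small_round between 0.003 and 0.009 m and horizontal distance between stake_square and tray_square below 0.013 m and z of stake_square in the frame of tray_square between 0.003 and 0.009 m and horizontal distance between stake_bar and tray_bar below 0.013 m and z of stake_bar in the frame of tray_bar between 0.003 and 0.009 m); the robot touches nothing.
It fails at once if the wooden block with the copper roof is tipped by more than 0.3 rad or shifted by more than 30 mm (angle between former's own z axis and vertical above 0.3 rad or distance of former from where it was at the start of the episode above 0.03 m).
It also fails if it takes over 106 s, if anything falls off the work surface, if the arm or the gripper's body presses on something with over 40 N, if the wrist force passes 120 N, or if a joint passes its speed limit or range.

ROBOT

A 6-joint arm with a two-finger parallel gripper is mounted at the origin on the work surface. World frame = base frame: x ahead of the robot, y to its left, z up, the work surface at z = 0. Lengths are in m, angles in rad, forces in N, time in s.
With the tool pointing down it reaches from about 0.35 to 0.975 m from the base axis. Payload 4.9 kg.
Tool frame: the origin (TCP) lies midway between the tips of the shut fingers; the grasp point (between the pads) lies 19 mm behind it (bot.hold_point_z is the distance from the TCP to the grasp point, in m); z points along the fingers, y is the line along which they close (so a half turn about z gives the same grasp; the last joint's range is limited). The gripper opens to 85 mm and grips with 20 to 120 N. Pads are 22 mm wide; open, the fingers measure 114 mm over their backs; the gripper's body (76 mm by 85 mm) begins 54 mm behind the grasp point. The pads swing forward as they close: fully open they stand 13 mm farther back than shut.
Start: joints at [-1.4, 0.053, 1.613, -0, 1.476, -0.119], TCP at [0.179, -0.599, 0.231] pointing down, gripper open.
Joint ranges: [-3.01, 3.01], [-1.01, 2.22], [0.06, 2.58], [-1.02, 4.17], [0.09, 2.62], [-3.14, 3.14]. Speed limits (rad/s): [2.57, 2.57, 3.14, 3.14, 3.14, 3.14].

INTERFACE

Orientations are given as a unit quaternion [w, x, y, z].
In Python, from rig import bot gives the robot as it stands.
- The arm moves only by the shell command python3 -m crank 'ROWS' [OPENING]. ROWS is rows parted by semicolons, their numbers by spaces, 1 to 8 of them, each of 6 numbers: dx, dy, dz in m, then a rotation vector rx, ry, rz in rad; each row is the pose to reach, as a shift and turn from the pose commanded when the command began, along the tool's axes at that moment; what a row does not reach only later rows make up. A row lasts 1/12 s, in which the tool goes at most 0.0417 m and 0.125 rad, less where a joint would pass 70% of its speed; a pose out of reach is approached as far as the arm can. OPENING is the finger opening in m, set as the command begins (- or left out keeps the last). The fingers move at their own pace and stop on an object; the grip force is fixed at half the most. Time passes only in rows, so rows that do not move let the fingers close. It prints the time, the measured TCP pose, the force, the opening and the grip force at its end.
- bot.read_state(): the state, without advancing time (a new reading comes with each control period).
- bot.grab_frame(name): name is "side" or "top"; returns a dict with "image" (384x512x3 uint8, red, green, blue), "camera_matrix" (3x3 intrinsics, pixels), "distortion" ([k1, k2, p1, p2, k3] as OpenCV has them; the pictures are not rectified), "R" (3x3) and "t" (3): a world point X has camera coordinates R X + t. Camera axes: x right, y down, z forward; pixel columns grow to the right and rows downward; lengths in m; the calibration is good to about 2 mm. A picture is of the moment at which its call begins. There is no depth.
- bot.finish_job(): hands the job in; it is judged then, once.
The state is a dict: "clock": time; "qpos": joint angles; "joint_vel": joint speeds; "joint_torque": joint torques, N m; "tcp_pos": TCP position; "eef_rot": TCP orientation; "contact_force": force on the tool from outside, world axes, zero at the start; "moment": the same for the moment, N m; "grip_width": finger opening in m; "finger_force": force on a finger pad.
Only numpy, scipy, OpenCV 4.12 (cv2) and the standard library are available. Lean on these libraries where they do the work, as an engineer would, in place of code of your own. Each camera call takes 0.05 s, during which the arm holds its last target. There are 200 camera calls.

## Working session

There is one attempt and no reset: what is moved stays moved. The work goes in short steps, Python scripts to look and compute and a shell command to move; the robot and the scene stay as the last step left them, time stands still between calls to the robot, and variables do not carry over. Pictures are saved under pics/ and viewed, at most 18 in all, crops included, and the job is handed in when it is done.

```bash
mkdir -p pics; ls; python3 - <<'E'
from rig import bot
import cv2
for n in("top","side"):
    f=bot.grab_frame(n);cv2.imwrite(f"pics/{n}0.png",f["image"][:,:,::-1]);print(n,f["camera_matrix"].tolist(),f["distortion"],f["R"].round(3).tolist(),f["t"])
s=bot.read_state();print(s, bot.hold_point_z)
E
```

```text
pics
top [[398.79722983297194, 0.0, 256.70203714900225], [0.0, 398.79722983297194, 188.57148197670503], [0.0, 0.0, 1.0]] [-0.01998984  0.          0.          0.          0.        ] [[-0.021, -0.999, -0.028], [-0.992, 0.024, -0.126], [0.126, 0.025, -0.992]] [0.03012303 0.54470971 1.02411025]
side [[376.8613112218328, 0.0, 253.90894004017503], [0.0, 376.8613112218328, 193.9164843345639], [0.0, 0.0, 1.0]] [-0.0039815  0.         0.         0.         0.       ] [[0.991, -0.13, -0.016], [-0.095, -0.629, -0.772], [0.09, 0.766, -0.636]] [-0.51640562  0.08534031  1.02608142]
{'clock': 0.1, 'qpos': array([-1.40001055e+00,  5.33182071e-02,  1.61416758e+00, -1.18256701e-05,
        1.47600846e+00, -1.18981511e-01]), 'joint_vel': array([-0.00021921, -0.00047984, -0.00351622, -0.00144227,  0.00130197,
        0.00049346]), 'joint_torque': array([ 1.19105338e-03, -3.94900954e+01, -3.71360600e+01,  1.51418899e-06,
        3.93377995e-03, -2.95636262e-07]), 'tcp_pos': array([ 0.17849131, -0.59837477,  0.23016249]), 'eef_rot': array([-9.50325626e-04,  9.89522183e-01,  1.44377787e-01, -3.05086989e-05]), 'contact_force': array([-0.24233751,  0.38706314,  0.40487277]), 'moment': array([6.50541962e-03, 1.00483064e-02, 7.64947470e-05]), 'finger_force': 0.0, 'grip_width': 0.08537043217063515} 0.0187
```

View pics/top0.png

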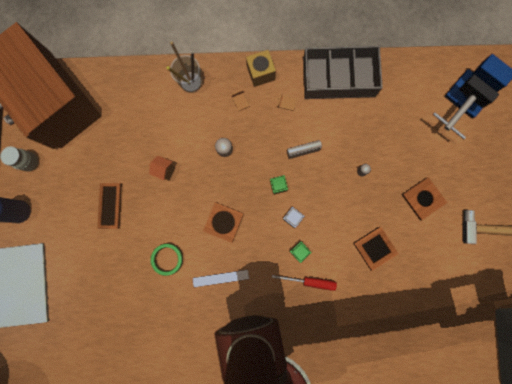

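View pics/side0.png

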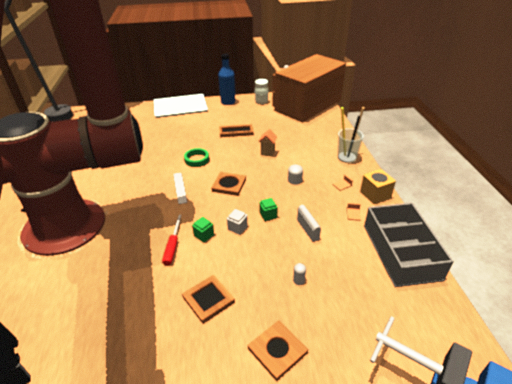

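Top view: large round (223,147), bar (304,149), small round (364,169), grey square (293,217), with green decoys at (279,184) and (301,251). Trays: round-large (223,222), square (375,248), small round (425,198), bar (109,205). Former is at (162,168). The side view agrees: stakes at (295,174), (308,221), (299,273), (237,220).

```bash
cat > h.py <<'E'
import numpy as np, cv2
def ray(f,p):
    u=cv2.undistortPoints(np.array(p,float).reshape(-1,1,2),f["camera_matrix"],f["distortion"]).reshape(-1,2)
    d=np.c_[u,np.ones(len(u))]@f["R"]; return -f["R"].T@f["t"],d
def plane(f,p,z):
    c,d=ray(f,p); return (c+d*((z-c[2])/d[:,2])[:,None])[:,:2]
def blob(m,p):
    "contour of mask m containing / nearest p"
    cs,_=cv2.findContours(m.astype(np.uint8),cv2.RETR_EXTERNAL,cv2.CHAIN_APPROX_NONE)
    cs=[c for c in cs if cv2.contourArea(c)>15]
    return max(cs,key=lambda c:cv2.pointPolygonTest(c,p,True))
def cen(c):
    M=cv2.moments(c); return (M["m10"]/M["m00"],M["m01"]/M["m00"])
def masks(f):
    h=cv2.cvtColor(f["image"],cv2.COLOR_RGB2HSV); H,S,V=[h[:,:,i].astype(int) for i in range(3)]
    return dict(steel=(S<95)&(V>70),wood=(((H<11)|(H>172))&(S>100)&(V>50))|(V<45), dark=V<50)
E
python3 - <<'E'
from rig import bot
from h import *
P=dict(top=dict(LR=(223,147),SR=(364,169),SQ=(293,217),BAR=(304,149),tLR=(223,222),tSR=(425,198),tSQ=(375,248),tBAR=(109,205),form=(162,168)),
 side=dict(LR=(295,174),SR=(299,273),SQ=(237,220),BAR=(308,221),tLR=(229,183),tSR=(278,348),tSQ=(209,297),tBAR=(236,131),form=(268,143)))
R={}
for n in P:
    f=bot.grab_frame(n);m=masks(f);v=f["image"][:,:,::-1].copy()
    for k,p in P[n].items():
        c=blob(m["wood" if k[0] in"tf" else "steel"],p);cv2.drawContours(v,[c],-1,(255,0,255),1)
        t=k[0]=="t";w=plane(f,[cen(c)],0.014 if t else .026)[0]
        q=c.reshape(-1,2)
        x=plane(f,q,.016 if t else .04).astype(np.float32)
        r=cv2.minAreaRect(x*1000)
        d=plane(f,[cen(blob(m["dark"],p))],.010)[0].round(4) if t else ""
        R.setdefault(k,[]).append(ray(f,[cen(c)]))
        print(n,k,cv2.contourArea(c),w.round(4),"rect",np.round(r[0],1),np.round(r[1],1),round(r[2],1),d)
    x0,y0,x1,y1=(85,120,455,275) if n=="top" else (150,105,350,384)
    v=v[y0:y1,x0:x1];s=2 if n=="top" else 2
    cv2.imwrite(f"pics/{n}1.png",cv2.resize(v,None,fx=s,fy=s,interpolation=0))
for k,((a,d),(b,e)) in R.items():
    s=np.linalg.lstsq(np.c_[d[0],-e[0]],b-a,rcond=None)[0]
    p,q=a+d[0]*s[0],b+e[0]*s[1];print(k,((p+q)/2).round(4),"gap",np.linalg.norm(p-q).round(4))
E
```

```text
top LR 194.5 [0.6658 0.1073] rect [662.8 106.4] [44.7 42. ] 43.5 
top SR 68.0 [ 0.5932 -0.2737] rect [ 591.1 -269.7] [24.1 25. ] 43.2 
top SQ 237.0 [ 0.4682 -0.0771] rect [467.6 -76.2] [41.9 42.3] 50.7 
top BAR 246.5 [ 0.6538 -0.1123] rect [ 650.7 -111.6] [23.1 93.3] 14.0 
top tLR 296.0 [0.6147 0.285 ] rect [615.  284.9] [51.7 55.5] 65.8 [0.4793 0.1144]
top tSR 157.0 [ 0.5108 -0.4314] rect [ 510.9 -431.9] [42.6 42.2] 11.7 [ 0.5115 -0.4329]
top tSQ 358.0 [ 0.3815 -0.2932] rect [ 381.2 -292.7] [56.7 60.7] 28.4 [ 0.3814 -0.2947]
top tBAR 296.0 [0.6147 0.285 ] rect [615.  284.9] [51.7 55.5] 65.8 [0.5136 0.4268]
top form 296.0 [0.6124 0.2817] rect [610.4 278.3] [50.5 54.3] 65.8 
side LR 212.5 [0.6615 0.1031] rect [656.4  86.1] [96.6 42.2] 76.9 
side SR 183.5 [ 0.5894 -0.2705] rect [ 587.2 -281. ] [56.7 24.7] 77.8 
side SQ 337.0 [ 0.4657 -0.0786] rect [463.8 -92.6] [90.  49.6] 83.4 
side BAR 415.0 [ 0.6499 -0.112 ] rect [ 644.5 -121. ] [ 40.9 132.2] 12.6 
side tLR 16.5 [0.6099 0.3356] rect [614.3 331.7] [43.8 52.5] 64.9 [0.4573 0.1138]
side tSR 34.5 [ 0.5066 -0.4305] rect [ 507.7 -435.4] [33.2 38.4] 59.3 [ 0.5103 -0.4309]
side tSQ 279.5 [ 0.292  -0.1462] rect [ 292.8 -144.1] [102.3  27.6] 81.0 [ 0.3801 -0.2931]
side tBAR 16.5 [0.6099 0.3356] rect [614.3 331.7] [43.8 52.5] 64.9 [0.1134 1.2696]
side form 16.5 [0.6068 0.3161] rect [607.9 292.6] [42.3 50.7] 64.9 
LR [0.6646 0.1078 0.0227] gap 0.0039
SR [ 0.5907 -0.2727  0.029 ] gap 0.0039
SQ [ 0.467  -0.0772  0.0248] gap 0.0025
BAR [ 0.6518 -0.112   0.0263] gap 0.0039
tLR [0.6037 0.2746 0.0519] gap 0.0074
tSR [ 0.5087 -0.4309  0.0148] gap 0.0042
tSQ [ 0.3512 -0.2643  0.1426] gap 0.0684
tBAR [0.6037 0.2746 0.0519] gap 0.0074
form [0.6037 0.2746 0.0519] gap 0.0074
```

View pics/top1.png

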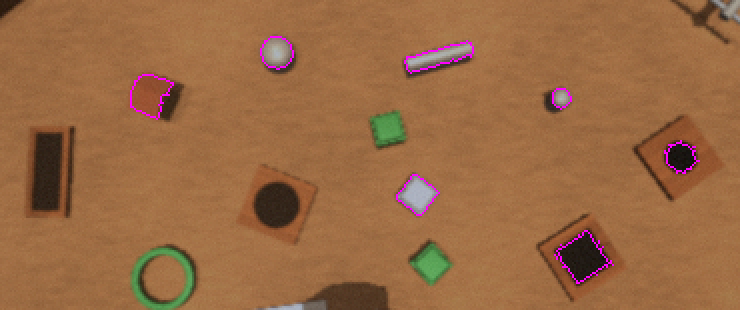

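View pics/side1.png

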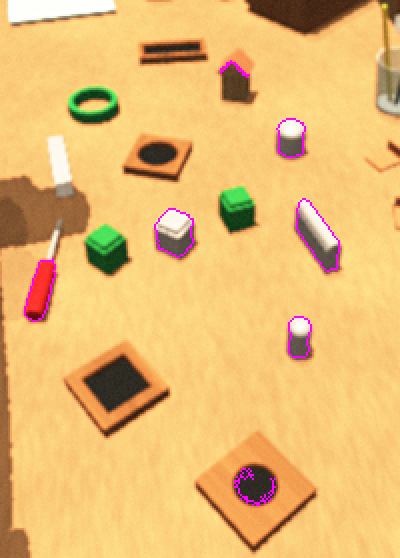

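Crops: the stake outlines are good, as are the small-round and square tray holes. I still need the bar tray and large-round tray, with a looser dark threshold.

```bash
python3 - <<'E'
from rig import bot
from h import *
P=dict(top=dict(tLR=(223,222),tSR=(425,198),tSQ=(375,248),tBAR=(107.5,206)),
 side=dict(tLR=(228.5,181.5),tSR=(278,348),tSQ=(209,297),tBAR=(236,130.5)))
for n in P:
    f=bot.grab_frame(n);g=cv2.GaussianBlur(f["image"],(0,0),.7);V=g.max(2)
    for k,p in P[n].items():
      x,y=map(int,p); th=(int(V[y-1:y+2,x-1:x+2].min())+int(np.percentile(V[y-15:y+15,x-15:x+15],80)))//2
      c=blob(V<th,p);r=cv2.minAreaRect((plane(f,c.reshape(-1,2),.012)*1000).astype(np.float32))
      print(n,k,th,cv2.contourArea(c),np.round(cen(c),1),plane(f,[cen(c)],.011).round(4),np.round(r[0],1),np.round(r[1],1),round(r[2],1))
E
```

```text
top tLR 102 382.5 [222.9 222. ] [[0.4599 0.1113]] [459.8 111. ] [59.4 59.2] 89.2
top tSR 86 182.5 [424.8 198.1] [[ 0.5114 -0.4324]] [ 511.  -431.9] [40.8 40.9] 42.4
top tSQ 86 417.0 [376.1 248.2] [[ 0.3813 -0.2945]] [ 381.5 -294.4] [55.9 56.3] 31.4
top tBAR 97 486.0 [108.1 205.4] [[0.5118 0.4262]] [511.7 425.8] [ 38.1 107.1] 88.3
side tLR 149 154.5 [228.3 181.3] [[0.4574 0.1141]] [457.4 113.1] [55.6 56. ] 24.8
side tSR 146 321.5 [277.2 347.1] [[ 0.5105 -0.4304]] [ 510.4 -430.6] [40.7 40.4] 36.6
side tSQ 140 475.0 [207.6 296.2] [[ 0.3799 -0.2928]] [ 380.  -292.5] [54.1 54.3] 31.1
side tBAR 152 96.0 [235.7 128.6] [[0.5094 0.4293]] [508.9 427.6] [ 33.1 100.6] 88.1
```

```bash
cat > go.py <<'E'
import sys,numpy as np
from rig import bot
from scipy.spatial.transform import Rotation as Ro
# legs: args "x y z phi_deg" ...; each leg is expressed in the tool axes expected at its start
s=bot.read_state();p=s["tcp_pos"];R=Ro.from_quat(np.roll(s["eef_rot"],-1))
a=list(map(float,sys.argv[1:]))
for i in range(0,len(a),4):
    ph=np.radians(a[i+3]);x=[np.cos(ph),np.sin(ph),0];z=[0,0,-1]
    T=Ro.from_matrix(np.c_[x,np.cross(z,x),z]);d=R.inv().apply(np.array(a[i:i+3])-p);r=(R.inv()*T).as_rotvec()
    print(d.round(3),r.round(3),"rows>=%.1f"%max(np.linalg.norm(d)/.0417,np.linalg.norm(r)/.125))
    p=np.array(a[i:i+3]);R=T
print("t",s["clock"],"q",s["qpos"].round(2))
E
python3 go.py .591 -.272 .12 30  .591 -.272 .012 30 .591 -.272 .13 30 .511 -.4314 .13 30 .511 -.4314 .019 30 .511 -.4314 .12 30
```

```text
[ 0.489 -0.195  0.111] [-0.001 -0.    -0.234] rows>=12.9
[0.    0.    0.108] [0. 0. 0.] rows>=2.6
[ 0.     0.    -0.118] [0. 0. 0.] rows>=2.8
[-0.149  0.098  0.   ] [0. 0. 0.] rows>=4.3
[0.    0.    0.111] [0. 0. 0.] rows>=2.7
[ 0.     0.    -0.101] [0. 0. 0.] rows>=2.4
t 0.3 q [-1.4   0.05  1.61 -0.    1.48 -0.12]
```

```bash
python3 -m crank '0.244 -0.097 0.03 0 0 -0.117;0.244 -0.097 0.03 0 0 -0.117;0.244 -0.097 0.03 0 0 -0.117;0.244 -0.097 0.03 0 0 -0.117;0.244 -0.097 0.03 0 0 -0.117;0.244 -0.097 0.03 0 0 -0.117;0.244 -0.097 0.03 0 0 -0.117;0.244 -0.097 0.03 0 0 -0.117' 0.085; python3 go.py .591 -.272 .12 30
```

```text
clock: 0.97
tcp_pos: [0.3868, -0.4338, 0.2006]
eef_rot: [-0.001, 0.979, 0.204, 0.0]
contact_force: [-0.5, -0.2, 0.7]
grip_width: 0.0849
finger_force: 0.0
[ 0.252 -0.066  0.081] [-0.001 -0.    -0.112] rows>=6.5
t 0.9667 q [-0.97 -0.03  1.75  0.    1.42  0.19]
```

```bash
python3 -m crank '0.252 -0.066 0.081 0 0 -0.112;0.252 -0.066 0.081 0 0 -0.112;0.252 -0.066 0.081 0 0 -0.112;0.252 -0.066 0.081 0 0 -0.112;0.252 -0.066 0.081 0 0 -0.112;0.252 -0.066 0.081 0 0 -0.112;0.252 -0.066 0.081 0 0 -0.112;0.252 -0.066 0.081 0 0 -0.112'; python3 go.py .591 -.272 .012 30; python3 - <<'E'
from rig import bot
import cv2,numpy as np
a=bot.grab_frame("top")["image"][120:250,270:450,::-1];b=bot.grab_frame("side")["image"][200:330,220:400,::-1]
cv2.imwrite("pics/c2.png",cv2.resize(np.hstack([a,b]),None,fx=2.2,fy=2.2))
E
```

```text
clock: 1.63
tcp_pos: [0.5912, -0.2738, 0.118]
eef_rot: [-0.001, 0.966, 0.258, -0.001]
contact_force: [-0.2, 0.5, 0.7]
grip_width: 0.0848
finger_force: 0.0
[ 0.001 -0.001  0.106] [-0.003  0.001 -0.002] rows>=2.5
t 1.6333 q [-0.55  0.21  1.64  0.    1.3   0.5 ]
```

View pics/c2.png

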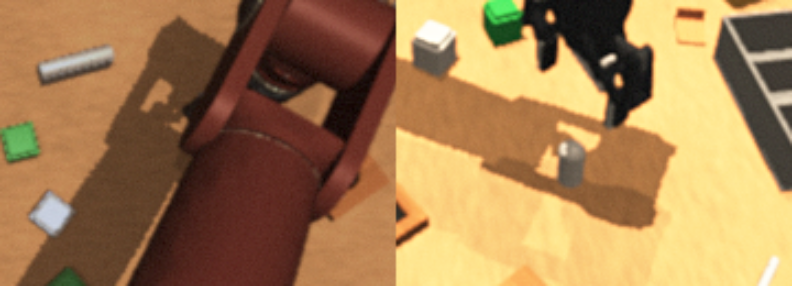

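The gripper hovers with its fingers open above the small stake (right panel, about (570,160)). I'll descend and close.

```bash
python3 -m crank '0 0 0.035 0 0 0;0 0 0.07 0 0 0;0 0 0.095 0 0 0;0 0 0.106 0 0 0;0 0 0.106 0 0 0;0 0 0.106 0 0 0'; python3 -m crank '0 0 0 0 0 0;0 0 0 0 0 0;0 0 0 0 0 0;0 0 0 0 0 0;0 0 0 0 0 0;0 0 0 0 0 0;0 0 0 0 0 0;0 0 0 0 0 0' 0.0
```

```text
clock: 2.23
tcp_pos: [0.5897, -0.2775, 0.0152]
eef_rot: [0.0, 0.967, 0.256, 0.0]
contact_force: [-0.0, -0.5, -0.5]
grip_width: 0.0847
finger_force: 0.0
clock: 2.9
tcp_pos: [0.5908, -0.276, 0.0157]
eef_rot: [0.0, 0.967, 0.257, 0.001]
contact_force: [-1.8, 2.3, 5.0]
grip_width: 0.0262
finger_force: 59.5
```

```bash
python3 -m crank '0 0 -0.04 0 0 0;0 0 -0.08 0 0 0;0 0 -0.1 0 0 0;0 0 -0.1 0 0 0'; python3 go.py .511 -.4314 .115 30;  python3 - <<'E'
from rig import bot
import cv2,numpy as np
b=bot.grab_frame("side")["image"][130:330,220:420,::-1]
cv2.imwrite("pics/c3.png",cv2.resize(b,None,fx=2.2,fy=2.2))
E
```

```text
clock: 3.23
tcp_pos: [0.5935, -0.278, 0.1214]
eef_rot: [0.004, 0.966, 0.257, 0.004]
contact_force: [1.1, -0.3, -0.5]
grip_width: 0.0263
finger_force: 59.8
[-0.148  0.092  0.007] [ 0.01  -0.005 -0.005] rows>=4.2
t 3.2333 q [-0.55  0.2   1.64 -0.    1.29  0.5 ]
```

View pics/c3.png

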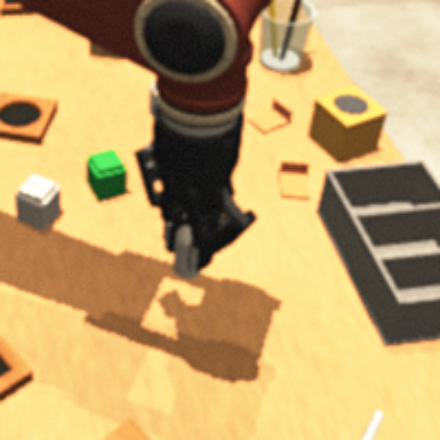

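The stake is held, but it looks off to the left of the fingers at crop (185,250). I'll check its position against the expected projection.

```bash
cat > chk.py <<'E'
# overlay: tcp axis, expected stake bottom/top circles (radius r, stake bottom = tcp z - dz)
import sys
from rig import bot
from h import *
r,dz,out=float(sys.argv[1]),float(sys.argv[2]),sys.argv[3]
f=bot.grab_frame("side");s=bot.read_state();p=s["tcp_pos"]
def pr(X): return cv2.projectPoints(np.array(X,float),cv2.Rodrigues(f["R"])[0],f["t"],f["camera_matrix"],f["distortion"])[0].reshape(-1,2)
v=f["image"][:,:,::-1].copy();c=pr([p])[0].astype(int);k=6
x0,y0=max(c[0]-45,0),max(c[1]-50,0);v=cv2.resize(v[y0:y0+90,x0:x0+90],None,fx=k,fy=k)
t=np.linspace(0,6.28,40)
for z,col in((0,(0,255,255)),(.04,(255,255,0))):
    q=(pr(np.c_[p[0]+r*np.cos(t),p[1]+r*np.sin(t),0*t+p[2]-dz+z])-[x0,y0])*k
    cv2.polylines(v,[q.astype(np.int32)],True,col,1)
cv2.imwrite(out,v);print(p,x0,y0)
E
python3 chk.py .014 .0155 pics/c4.png
```

```text
[ 0.59026137 -0.27608481  0.11481317] 257 198
```

View pics/c4.png

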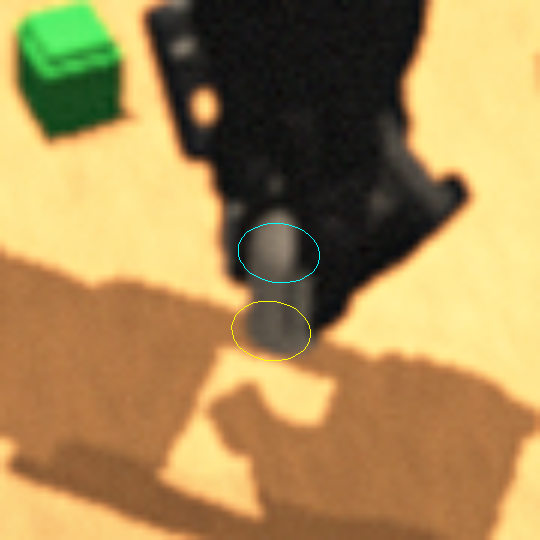

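Stake is centred on the tool axis to within about 2 mm. Moving on to the tray.

```bash
python3 -m crank '-0.148 0.095 0 0 0 0;-0.148 0.095 0 0 0 0;-0.148 0.095 0 0 0 0;-0.148 0.095 0 0 0 0;-0.148 0.095 0 0 0 0;-0.148 0.095 0 0 0 0'; python3 go.py .511 -.4314 .115 30; python3 chk.py .014 .0155 pics/c5.png;python3 go.py .511 -.4314 .115 30;
```

```text
clock: 3.83
tcp_pos: [0.5055, -0.4333, 0.1109]
eef_rot: [-0.002, 0.967, 0.254, -0.001]
contact_force: [-0.3, 0.5, -2.1]
grip_width: 0.0261
finger_force: 59.8
[ 0.006  0.001 -0.004] [-0.005  0.002 -0.009] rows>=0.2
t 3.8333 q [-0.82  0.25  1.61 -0.    1.29  0.24]
[ 0.506689  -0.431574   0.1110366] 231 269
[ 0.004  0.002 -0.004] [-0.005  0.001 -0.007] rows>=0.1
t 3.8833 q [-0.82  0.24  1.61  0.    1.29  0.24]
```

View pics/c5.png

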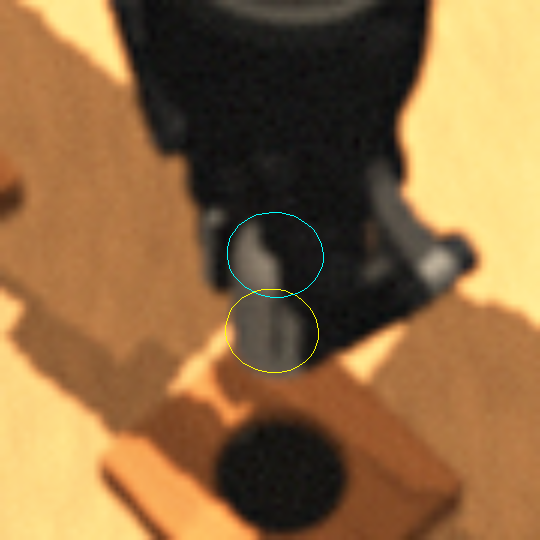

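Stake in line with the tool, and the hole is directly below and slightly right. Small correction, then descend.

```bash
python3 -m crank '0.004 0.001 0.03 0 0 0;0.004 0.001 0.06 0 0 0;0.004 0.001 0.08 0 0 0;0.004 0.001 0.085 0 0 0;0.004 0.001 0.085 0 0 0;0.004 0.001 0.085 0 0 0'; python3 go.py .511 -.4314 .0215 30;python3 chk.py .014 .0155 pics/c6.png;python3 go.py .511 -.4314 .0215 30
```

```text
clock: 4.38
tcp_pos: [0.5132, -0.4297, 0.0293]
eef_rot: [-0.0, 0.966, 0.257, -0.0]
contact_force: [-0.0, 0.3, -1.8]
grip_width: 0.0259
finger_force: 59.7
[-0.003  0.     0.008] [-0.001 -0.    -0.004] rows>=0.2
t 4.3833 q [-0.81  0.34  1.64  0.    1.16  0.24]
[ 0.51374694 -0.43071996  0.03072222] 234 291
[-0.003 -0.001  0.009] [ 0.002 -0.001 -0.004] rows>=0.2
t 4.4333 q [-0.81  0.34  1.63  0.    1.16  0.24]
```

View pics/c6.png

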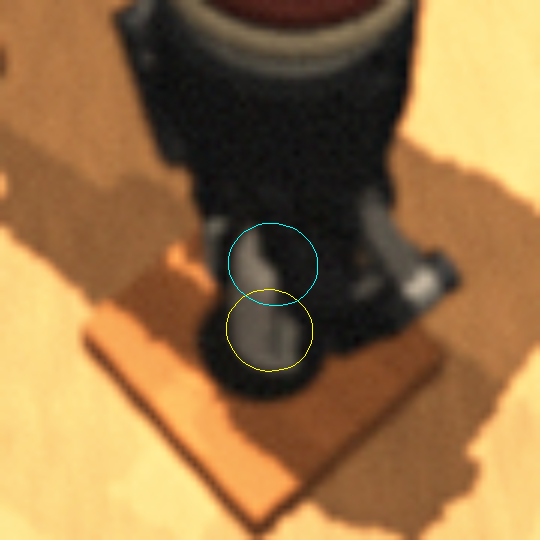

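Stake is centred in the hole. Lowering the last bit.

```bash
python3 -m crank '-0.001 0 0.003 0 0 0;-0.001 0 0.006 0 0 0;-0.001 0 0.006 0 0 0;-0.001 0 0.006 0 0 0'; python3 -m crank '0 0 0.001 0 0 0;0 0 0.001 0 0 0';python3 -m crank '0 0 0.001 0 0 0;0 0 0.001 0 0 0'
```

```text
clock: 4.77
tcp_pos: [0.5118, -0.4314, 0.0238]
eef_rot: [0.0, 0.967, 0.256, 0.0]
contact_force: [1.3, -1.5, -2.2]
grip_width: 0.0261
finger_force: 59.8
clock: 4.93
tcp_pos: [0.5117, -0.4313, 0.0224]
eef_rot: [0.0, 0.967, 0.256, 0.0]
contact_force: [-0.3, -1.0, -2.7]
grip_width: 0.0263
finger_force: 59.8
clock: 5.1
tcp_pos: [0.5118, -0.4314, 0.0217]
eef_rot: [0.0, 0.967, 0.256, 0.0]
contact_force: [-0.2, -0.0, -0.2]
grip_width: 0.0262
finger_force: 60.0
```

```bash
python3 -m crank '0 0 0 0 0 0;0 0 0 0 0 0;0 0 0 0 0 0;0 0 0 0 0 0;0 0 0 0 0 0;0 0 0 0 0 0' 0.085; python3 -m crank '0 0 -0.04 0 0 0;0 0 -0.08 0 0 0;0 0 -0.1 0 0 0;0 0 -0.1 0 0 0'; python3 go.py .467 -.0775 .12 50.7 .467 -.0775 .011 50.7
```

```text
clock: 5.6
tcp_pos: [0.5117, -0.4312, 0.0214]
eef_rot: [0.0, 0.967, 0.256, 0.0]
contact_force: [-0.2, 1.1, -0.1]
grip_width: 0.0849
finger_force: 0.0
clock: 5.93
tcp_pos: [0.5147, -0.4342, 0.1293]
eef_rot: [0.005, 0.967, 0.257, 0.003]
contact_force: [0.8, -0.5, 0.4]
grip_width: 0.0851
finger_force: 0.0
[ 0.135 -0.334  0.006] [ 0.012 -0.001 -0.366] rows>=8.6
[0.    0.    0.109] [0. 0. 0.] rows>=2.6
t 5.9333 q [-0.81  0.23  1.59  0.    1.31  0.24]
```

```bash
python3 -m crank '0.137 -0.336 0 0 0 -0.366;0.137 -0.336 0 0 0 -0.366;0.137 -0.336 0 0 0 -0.366;0.137 -0.336 0 0 0 -0.366;0.137 -0.336 0 0 0 -0.366;0.137 -0.336 0 0 0 -0.366;0.137 -0.336 0 0 0 -0.366;0.137 -0.336 0 0 0 -0.366';python3 -m crank '0 0 0 0 0 0;0 0 0 0 0 0;0 0 0 0 0 0'; python3 go.py .467 -.0775 .011 50.7; python3 - <<'E'
from rig import bot
from h import *
f=bot.grab_frame("top");m=masks(f);v=f["image"][:,:,::-1]
c=blob(f["image"].max(2)<60,(425,198));print(plane(f,[cen(c)],.011),cv2.contourArea(c))
cv2.imwrite("pics/c7.png",cv2.resize(v[120:280,250:460],None,fx=3,fy=3))
E
```

```text
clock: 6.6
tcp_pos: [0.4669, -0.0988, 0.1206]
eef_rot: [-0.0, 0.904, 0.428, -0.0]
contact_force: [0.6, 0.8, -0.2]
grip_width: 0.0851
finger_force: 0.0
clock: 6.85
tcp_pos: [0.4679, -0.1007, 0.1211]
eef_rot: [0.0, 0.904, 0.428, -0.0]
contact_force: [0.3, 0.8, 0.7]
grip_width: 0.0849
finger_force: 0.0
[ 0.017 -0.015  0.11 ] [0.    0.    0.001] rows>=2.7
t 6.85 q [-0.37 -0.21  2.05 -0.    1.3   0.32]
[[ 0.50892703 -0.42712885]] 94.0
```

View pics/c7.png

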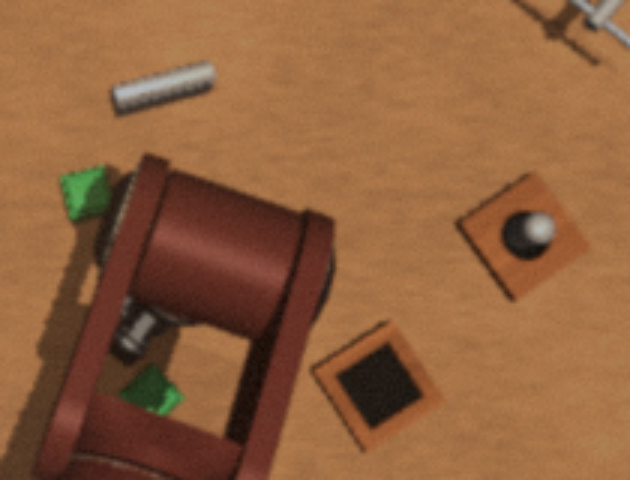

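The small round stake stands in its tray, with its top at (540,228). Its outward lean is parallax. Next is the square.

```bash
python3 -m crank '0.017 -0.015 0 0 0 0;0.017 -0.015 0.04 0 0 0;0.017 -0.015 0.08 0 0 0;0.017 -0.015 0.1 0 0 0;0.017 -0.015 0.108 0 0 0;0.017 -0.015 0.108 0 0 0;0.017 -0.015 0.108 0 0 0'; python3 -m crank '0 0 0 0 0 0;0 0 0 0 0 0;0 0 0 0 0 0;0 0 0 0 0 0;0 0 0 0 0 0;0 0 0 0 0 0;0 0 0 0 0 0;0 0 0 0 0 0' 0.0; python3 go.py .467 -.0775 .012 50.7
```

```text
clock: 7.48
tcp_pos: [0.4678, -0.0792, 0.014]
eef_rot: [0.0, 0.904, 0.427, 0.0]
contact_force: [1.2, -0.4, -0.5]
grip_width: 0.0855
finger_force: 0.0
clock: 8.15
tcp_pos: [0.468, -0.0782, 0.0148]
eef_rot: [0.0, 0.904, 0.428, 0.001]
contact_force: [-0.8, 1.1, 5.8]
grip_width: 0.0393
finger_force: 63.1
[-0.    -0.001  0.003] [ 0.001 -0.001 -0.   ] rows>=0.1
t 8.15 q [-0.32 -0.06  2.12  0.    1.08  0.36]
```

```bash
python3 -m crank '0 0 -0.04 0 0 0;0 0 -0.08 0 0 0;0 0 -0.1 0 0 0;0 0 -0.1 0 0 0;0 0 -0.1 0 0 0'; python3 go.py .3806 -.2937 .115 31.2
```

```text
clock: 8.57
tcp_pos: [0.4672, -0.0781, 0.1134]
eef_rot: [0.001, 0.904, 0.428, 0.001]
contact_force: [0.1, 0.1, -6.3]
grip_width: 0.0391
finger_force: 64.0
[-0.222  0.07  -0.002] [ 0.001 -0.001  0.34 ] rows>=5.6
t 8.5667 q [-0.32 -0.22  2.07 -0.    1.29  0.36]
```

```bash
python3 -m crank '-0.222 0.07 0 0 0 0.34;-0.222 0.07 0 0 0 0.34;-0.222 0.07 0 0 0 0.34;-0.222 0.07 0 0 0 0.34;-0.222 0.07 0 0 0 0.34;-0.222 0.07 0 0 0 0.34;-0.222 0.07 0 0 0 0.34;-0.222 0.07 0 0 0 0.34';python3 -m crank '0 0 0 0 0 0;0 0 0 0 0 0;0 0 0 0 0 0'; python3 go.py .3806 -.2937 .021 31.2
```

```text
clock: 9.23
tcp_pos: [0.3783, -0.2935, 0.1095]
eef_rot: [-0.003, 0.964, 0.268, -0.001]
contact_force: [0.4, 0.5, -5.4]
grip_width: 0.0388
finger_force: 63.9
clock: 9.48
tcp_pos: [0.3806, -0.2927, 0.1121]
eef_rot: [-0.001, 0.963, 0.27, -0.0]
contact_force: [-0.2, -0.3, -4.4]
grip_width: 0.039
finger_force: 63.9
[-0.     0.001  0.091] [-0.002  0.     0.002] rows>=2.2
t 9.4833 q [-0.81 -0.2   2.05  0.    1.29  0.21]
```

```bash
python3 -m crank '0 0.001 0.035 0 0 0;0 0.001 0.06 0 0 0;0 0.001 0.075 0 0 0;0 0.001 0.078 0 0 0;0 0.001 0.078 0 0 0;0 0.001 0.078 0 0 0'; python3 go.py .3806 -.2937 .021 31.2; python3 chk.py .02 .0145 pics/c8.png
```

```text
clock: 9.98
tcp_pos: [0.382, -0.2952, 0.0363]
eef_rot: [0.001, 0.963, 0.27, 0.0]
contact_force: [-0.2, -0.3, -4.5]
grip_width: 0.0386
finger_force: 63.7
[-0.    -0.002  0.015] [ 0.002 -0.     0.001] rows>=0.4
t 9.9833 q [-0.81 -0.08  2.09  0.    1.13  0.21]
[ 0.38236391 -0.29577129  0.03697226] 162 239
```

View pics/c8.png

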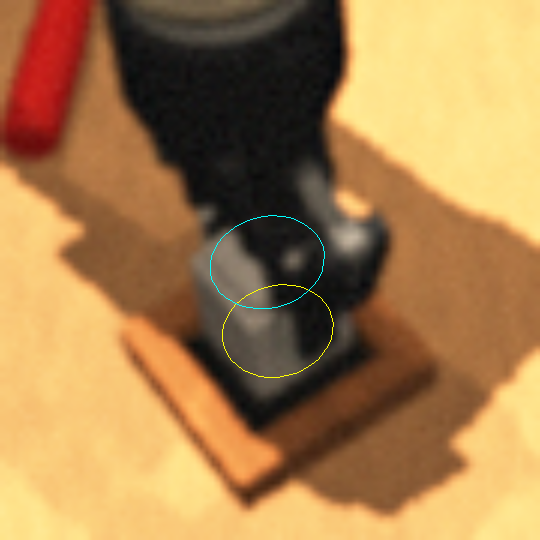

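Square is centred over its recess and aligned with it. Lowering.

```bash
python3 -m crank '0 -0.001 0.005 0 0 0;0 -0.001 0.01 0 0 0;0 -0.001 0.013 0 0 0;0 -0.001 0.013 0 0 0;0 -0.001 0.013 0 0 0'; python3 -m crank '0 0 0.001 0 0 0;0 0 0.001 0 0 0;0 0 0.001 0 0 0'
```

```text
clock: 10.45
tcp_pos: [0.3804, -0.294, 0.022]
eef_rot: [-0.0, 0.963, 0.269, -0.0]
contact_force: [0.7, -1.2, -5.3]
grip_width: 0.0389
finger_force: 63.9
clock: 10.7
tcp_pos: [0.3807, -0.2943, 0.0214]
eef_rot: [0.0, 0.963, 0.269, 0.0]
contact_force: [0.8, 0.6, -4.5]
grip_width: 0.0389
finger_force: 63.9
```

```bash
python3 -m crank '0 0 0.001 0 0 0;0 0 0.001 0 0 0;0 0 0.001 0 0 0';python3 -m crank '0 0 0 0 0 0;0 0 0 0 0 0;0 0 0 0 0 0;0 0 0 0 0 0;0 0 0 0 0 0;0 0 0 0 0 0' 0.085; python3 -m crank '0 0 -0.04 0 0 0;0 0 -0.08 0 0 0;0 0 -0.12 0 0 0;0 0 -0.12 0 0 0;0 0 -0.12 0 0 0'; python3 go.py .652 -.112 .135 104
```

```text
clock: 10.95
tcp_pos: [0.3809, -0.2945, 0.0209]
eef_rot: [0.0, 0.963, 0.269, 0.0]
contact_force: [-0.7, 0.6, -0.4]
grip_width: 0.039
finger_force: 64.2
clock: 11.45
tcp_pos: [0.3808, -0.2943, 0.0205]
eef_rot: [0.0, 0.963, 0.269, 0.0]
contact_force: [0.1, -0.6, -0.5]
grip_width: 0.0851
finger_force: 0.0
clock: 11.87
tcp_pos: [0.3823, -0.2959, 0.1441]
eef_rot: [0.003, 0.963, 0.269, 0.002]
contact_force: [0.4, 0.3, -1.3]
grip_width: 0.0849
finger_force: 0.0
[ 0.326 -0.018  0.009] [ 0.007  0.003 -1.27 ] rows>=10.2
t 11.8667 q [-0.81 -0.23  2.03  0.    1.34  0.21]
```

```bash
python3 -m crank '0.325 -0.018 0 0 0 -1.27;0.325 -0.018 0 0 0 -1.27;0.325 -0.018 0 0 0 -1.27;0.325 -0.018 0 0 0 -1.27;0.325 -0.018 0 0 0 -1.27;0.325 -0.018 0 0 0 -1.27;0.325 -0.018 0 0 0 -1.27;0.325 -0.018 0 0 0 -1.27'; python3 go.py .652 -.112 .135 104
```

```text
clock: 12.53
tcp_pos: [0.6501, -0.1079, 0.1376]
eef_rot: [-0.001, 0.714, 0.701, -0.001]
contact_force: [-0.1, -0.4, 0.3]
grip_width: 0.0852
finger_force: 0.0
[-0.004  0.002  0.003] [-0.003 -0.002 -0.263] rows>=2.1
t 12.5333 q [-0.28  0.2   1.61  0.    1.33 -0.26]
```

```bash
python3 -m crank '-0.002 0.001 0 0 0 -0.263;-0.002 0.001 0 0 0 -0.263;-0.002 0.001 0 0 0 -0.263;-0.002 0.001 0 0 0 -0.263;-0.002 0.001 0 0 0 -0.263'; python3 go.py .652 -.112 .0135 104; python3 - <<'E'
from rig import bot
from h import *
f=bot.grab_frame("side");v=f["image"][:,:,::-1]
cv2.imwrite("pics/c9.png",cv2.resize(v[120:330,180:390],None,fx=2.5,fy=2.5))
E
```

```text
clock: 12.95
tcp_pos: [0.6494, -0.1124, 0.139]
eef_rot: [-0.001, 0.62, 0.785, -0.0]
contact_force: [-0.6, 0.4, 0.4]
grip_width: 0.0851
finger_force: 0.0
[-0.     0.003  0.125] [-0.002 -0.001 -0.01 ] rows>=3.0
t 12.95 q [-0.28  0.2   1.61  0.    1.33 -0.52]
```

View pics/c9.png

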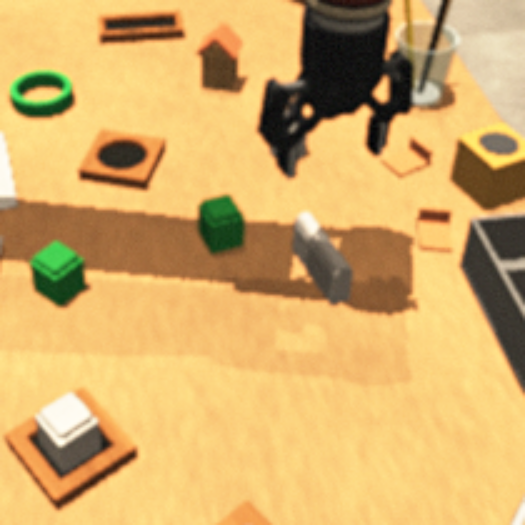

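The square stands in its tray at (70,430), and the open fingers straddle the bar's short axis. Descending to grasp the bar.

```bash
python3 -m crank '0 0.003 0.04 0 0 -0.005;0 0.003 0.08 0 0 -0.005;0 0.003 0.11 0 0 -0.005;0 0.003 0.123 0 0 -0.005;0 0.003 0.123 0 0 -0.005;0 0.003 0.123 0 0 -0.005'; python3 -m crank '0 0 0 0 0 0;0 0 0 0 0 0;0 0 0 0 0 0;0 0 0 0 0 0;0 0 0 0 0 0;0 0 0 0 0 0;0 0 0 0 0 0;0 0 0 0 0 0' 0.0; python3 go.py .652 -.112 .0135 104;python3 -m crank '0 0 -0.04 0 0 0;0 0 -0.08 0 0 0;0 0 -0.13 0 0 0;0 0 -0.13 0 0 0;0 0 -0.13 0 0 0;0 0 -0.13 0 0 0'; python3 go.py .511 .4275 .145 178.2
```

```text
clock: 13.5
tcp_pos: [0.6531, -0.1119, 0.0176]
eef_rot: [-0.0, 0.617, 0.787, -0.0]
contact_force: [-0.3, -0.4, -0.5]
grip_width: 0.0849
finger_force: 0.0
clock: 14.17
tcp_pos: [0.6532, -0.1121, 0.0186]
eef_rot: [0.0, 0.617, 0.787, -0.0]
contact_force: [-4.1, -0.5, 6.6]
grip_width: 0.0207
finger_force: 60.9
[ 0.    -0.001  0.005] [-0.     0.001 -0.002] rows>=0.1
t 14.1667 q [-0.28  0.34  1.66 -0.    1.14 -0.52]
clock: 14.67
tcp_pos: [0.6521, -0.1113, 0.1452]
eef_rot: [-0.001, 0.617, 0.787, -0.0]
contact_force: [0.3, -0.3, -7.2]
grip_width: 0.0209
finger_force: 61.2
[ 0.557 -0.008  0.001] [-1.000e-03 -3.000e-03 -1.297e+00] rows>=13.4
t 14.6667 q [-0.28  0.2   1.6   0.    1.35 -0.52]
```

```bash
python3 -m crank '0.28 -0.004 0 0 0 -0.65;0.28 -0.004 0 0 0 -0.65;0.28 -0.004 0 0 0 -0.65;0.28 -0.004 0 0 0 -0.65;0.28 -0.004 0 0 0 -0.65;0.28 -0.004 0 0 0 -0.65;0.28 -0.004 0 0 0 -0.65;0.28 -0.004 0 0 0 -0.65'; python3 go.py .511 .4275 .145 178.2
```

```text
clock: 15.33
tcp_pos: [0.5771, 0.1642, 0.1416]
eef_rot: [-0.005, 0.33, 0.944, -0.001]
contact_force: [-0.1, -1.1, -5.8]
grip_width: 0.021
finger_force: 61.1
[ 0.216  0.165 -0.002] [-0.002 -0.01  -0.642] rows>=6.5
t 15.3333 q [ 0.15  0.07  1.75  0.    1.33 -0.75]
```

```bash
python3 -m crank '0.216 0.165 -0.003 0 0 -0.642;0.216 0.165 -0.003 0 0 -0.642;0.216 0.165 -0.003 0 0 -0.642;0.216 0.165 -0.003 0 0 -0.642;0.216 0.165 -0.003 0 0 -0.642;0.216 0.165 -0.003 0 0 -0.642;0.216 0.165 -0.003 0 0 -0.642;0.216 0.165 -0.003 0 0 -0.642'; python3 -m crank '0 0 0 0 0 0;0 0 0 0 0 0;0 0 0 0 0 0'; python3 go.py .511 .4275 .04 178.2
```

```text
clock: 16.0
tcp_pos: [0.5135, 0.4263, 0.1448]
eef_rot: [-0.004, 0.016, 1.0, -0.001]
contact_force: [0.3, -0.2, -4.9]
grip_width: 0.0212
finger_force: 61.5
clock: 16.25
tcp_pos: [0.5172, 0.4213, 0.1478]
eef_rot: [-0.002, 0.019, 1.0, -0.001]
contact_force: [-0.3, -0.3, -5.8]
grip_width: 0.021
finger_force: 61.5
[0.006 0.006 0.108] [-0.003 -0.003 -0.007] rows>=2.6
t 16.25 q [ 0.57  0.21  1.58 -0.    1.35 -0.96]
```

```bash
python3 -m crank '0.004 0.004 0.035 0 0 -0.005;0.004 0.004 0.07 0 0 -0.005;0.004 0.004 0.1 0 0 -0.005;0.004 0.004 0.105 0 0 -0.005;0.004 0.004 0.105 0 0 -0.005;0.004 0.004 0.105 0 0 -0.005;0.004 0.004 0.105 0 0 -0.005;0.004 0.004 0.105 0 0 -0.005'; python3 go.py .511 .4275 .0245 178.2; python3 chk.py .011 .0175 pics/c10.png
```

```text
clock: 16.92
tcp_pos: [0.516, 0.4285, 0.0489]
eef_rot: [0.002, 0.016, 1.0, 0.002]
contact_force: [-0.3, 0.1, -6.3]
grip_width: 0.0209
finger_force: 61.4
[ 0.005 -0.001  0.024] [ 0.003  0.005 -0.001] rows>=0.6
t 16.9167 q [ 0.58  0.32  1.63  0.    1.19 -0.96]
[0.51562277 0.4283911  0.04852583] 191 69
```

View pics/c10.png

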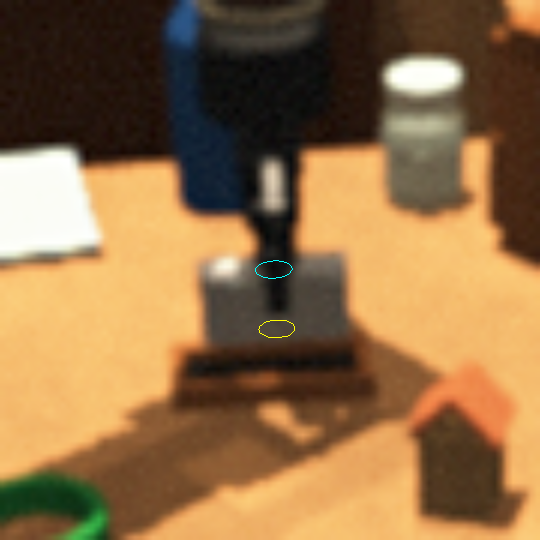

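The bar is aligned with its tray (bar 203–349, recess about 187–355), so it sits about 3 mm too far right. I'll correct that and lower it.

```bash
python3 -m crank '0.004 0 0.01 0 0 0;0.004 0 0.018 0 0 0;0.004 0 0.021 0 0 0;0.004 0 0.021 0 0 0;0.004 0 0.021 0 0 0;0.004 0 0.021 0 0 0';python3 -m crank '0 0 0.001 0 0 0;0 0 0.001 0 0 0;0 0 0.001 0 0 0';python3 -m crank '0 0 0.001 0 0 0;0 0 0.001 0 0 0;0 0 0.001 0 0 0'
```

```text
clock: 17.47
tcp_pos: [0.5094, 0.4276, 0.0246]
eef_rot: [-0.0, 0.016, 1.0, -0.0]
contact_force: [-4.7, -2.0, 1.4]
grip_width: 0.0211
finger_force: 62.4
clock: 17.72
tcp_pos: [0.5093, 0.4276, 0.0246]
eef_rot: [-0.001, 0.016, 1.0, -0.0]
contact_force: [-6.8, -3.0, 7.3]
grip_width: 0.0211
finger_force: 63.1
clock: 17.97
tcp_pos: [0.5094, 0.4276, 0.0246]
eef_rot: [-0.001, 0.016, 1.0, -0.0]
contact_force: [-9.4, -4.5, 11.1]
grip_width: 0.0208
finger_force: 63.8
```

```bash
python3 -m crank '0 0 -0.001 0 0 0;0 0 -0.001 0 0 0;0 0 -0.001 0 0 0;0 0 -0.001 0 0 0'; python3 -m crank '0 0 0 0 0 0;0 0 0 0 0 0;0 0 0 0 0 0;0 0 0 0 0 0;0 0 0 0 0 0;0 0 0 0 0 0' 0.085; python3 -m crank '0 0 -0.04 0 0 0;0 0 -0.08 0 0 0;0 0 -0.12 0 0 0;0 0 -0.13 0 0 0;0 0 -0.13 0 0 0;0 0 -0.13 0 0 0'; python3 go.py .664 .1055 .15 99
```

```text
clock: 18.3
tcp_pos: [0.5095, 0.4277, 0.0246]
eef_rot: [-0.0, 0.016, 1.0, -0.0]
contact_force: [-6.5, -2.9, 6.4]
grip_width: 0.0209
finger_force: 63.3
clock: 18.8
tcp_pos: [0.51, 0.4275, 0.0233]
eef_rot: [0.0, 0.016, 1.0, 0.0]
contact_force: [0.0, 0.3, -1.0]
grip_width: 0.085
finger_force: 0.0
clock: 19.3
tcp_pos: [0.5102, 0.4278, 0.1542]
eef_rot: [0.001, 0.016, 1.0, 0.001]
contact_force: [-0.4, 0.2, -0.2]
grip_width: 0.0853
finger_force: 0.0
[-0.164 -0.317  0.004] [2.000e-03 1.000e-03 1.382e+00] rows>=11.1
t 19.3 q [ 0.59  0.2   1.58  0.    1.36 -0.95]
```

```bash
python3 -m crank '-0.164 -0.317 0 0 0 0.49;-0.164 -0.317 0 0 0 0.49;-0.164 -0.317 0 0 0 0.49;-0.164 -0.317 0 0 0 0.49;-0.164 -0.317 0 0 0 0.49;-0.164 -0.317 0 0 0 0.49;-0.164 -0.317 0 0 0 0.49;-0.164 -0.317 0 0 0 0.49';  python3 -m crank '0 0 0 0 0 0;0 0 0 0 0 0;0 0 0 0 0 0'; python3 go.py .664 .1055 .012 150;python3 - <<'E'
from rig import bot
from h import *
f=bot.grab_frame("side");g=bot.grab_frame("top")
cv2.imwrite("pics/c11.png",np.hstack([cv2.resize(f["image"][90:250,180:340,::-1],(400,400)),cv2.resize(g["image"][120:280,85:245,::-1],(400,400))]))
E
```

```text
clock: 19.97
tcp_pos: [0.6523, 0.1246, 0.1498]
eef_rot: [-0.002, 0.258, 0.966, -0.001]
contact_force: [0.3, 0.2, 1.3]
grip_width: 0.0848
finger_force: 0.0
clock: 20.22
tcp_pos: [0.6521, 0.1268, 0.1506]
eef_rot: [-0.002, 0.258, 0.966, -0.0]
contact_force: [0.1, 0.4, -0.8]
grip_width: 0.0851
finger_force: 0.0
[-0.022 -0.012  0.139] [-0.002 -0.004  0.001] rows>=3.4
t 20.2167 q [ 0.08  0.2   1.58  0.    1.36 -0.97]
```

View pics/c11.png

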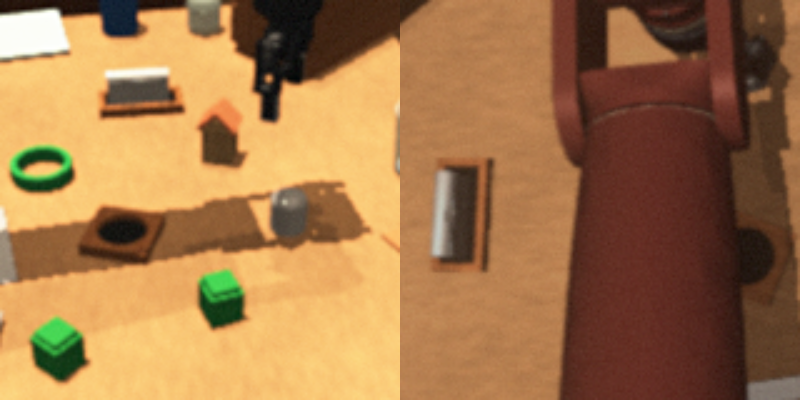

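The bar sits in its tray (left panel (140,85); right panel (455,215), shifted by parallax), and the former is untouched. On to the large round.

```bash
python3 -m crank '-0.022 -0.012 0.04 0 0 0;-0.022 -0.012 0.08 0 0 0;-0.022 -0.012 0.12 0 0 0;-0.022 -0.012 0.138 0 0 0;-0.022 -0.012 0.139 0 0 0;-0.022 -0.012 0.139 0 0 0;-0.022 -0.012 0.139 0 0 0'; python3 go.py .664 .1055 .011 150; python3 -m crank '0 0 0 0 0 0;0 0 0 0 0 0;0 0 0 0 0 0;0 0 0 0 0 0;0 0 0 0 0 0;0 0 0 0 0 0;0 0 0 0 0 0;0 0 0 0 0 0' 0.0; python3 go.py .664 .1055 .011 150
```

```text
clock: 20.9
tcp_pos: [0.6677, 0.1065, 0.0164]
eef_rot: [0.001, 0.257, 0.966, 0.0]
contact_force: [0.7, -0.5, 0.5]
grip_width: 0.0854
finger_force: 0.0
[ 0.003 -0.003  0.005] [0.002 0.003 0.003] rows>=0.2
t 20.9 q [ 0.05  0.37  1.62  0.    1.14 -1.  ]
clock: 21.57
tcp_pos: [0.668, 0.1051, 0.0168]
eef_rot: [0.002, 0.258, 0.966, 0.0]
contact_force: [-1.4, -0.9, 6.9]
grip_width: 0.0437
finger_force: 62.7
[ 0.004 -0.002  0.006] [0.001 0.003 0.002] rows>=0.2
t 21.5667 q [ 0.05  0.37  1.62 -0.    1.14 -1.  ]
```

The grip reads slightly narrow and high, near the dome edge. I'll regrip lower.

```bash
python3 -m crank '0 0 0 0 0 0;0 0 0 0 0 0;0 0 0 0 0 0;0 0 0 0 0 0;0.003 -0.001 0.006 0 0 0;0.003 -0.001 0.006 0 0 0;0.003 -0.001 0.006 0 0 0' 0.085;  python3 -m crank '0 0 0 0 0 0;0 0 0 0 0 0;0 0 0 0 0 0;0 0 0 0 0 0;0 0 0 0 0 0;0 0 0 0 0 0;0 0 0 0 0 0;0 0 0 0 0 0' 0.0; python3 -m crank '0 0 -0.04 0 0 0;0 0 -0.08 0 0 0;0 0 -0.1 0 0 0;0 0 -0.1 0 0 0;0 0 -0.1 0 0 0;0 0 -0.1 0 0 0';python3 go.py .4587 .1127 .11 150
```

```text
clock: 22.15
tcp_pos: [0.6624, 0.106, 0.0072]
eef_rot: [-0.001, 0.258, 0.966, -0.0]
contact_force: [-0.3, -0.2, -0.1]
grip_width: 0.0849
finger_force: 0.0
clock: 22.82
tcp_pos: [0.6642, 0.1062, 0.0091]
eef_rot: [0.001, 0.258, 0.966, 0.0]
contact_force: [1.9, 0.3, 3.5]
grip_width: 0.044
finger_force: 62.4
clock: 23.32
tcp_pos: [0.6609, 0.1057, 0.1043]
eef_rot: [-0.003, 0.258, 0.966, -0.001]
contact_force: [-0.5, -0.0, -4.7]
grip_width: 0.0439
finger_force: 64.0
[ 0.179 -0.095 -0.004] [-0.004 -0.005  0.002] rows>=4.9
t 23.3167 q [ 0.05  0.26  1.6  -0.    1.29 -1.  ]
```

```bash
python3 -m crank '0.179 -0.095 0 0 0 0;0.179 -0.095 0 0 0 0;0.179 -0.095 0 0 0 0;0.179 -0.095 0 0 0 0;0.179 -0.095 0 0 0 0;0.179 -0.095 0 0 0 0;0.179 -0.095 0 0 0 0;0.179 -0.095 0 0 0 0'; python3 -m crank '0 0 0 0 0 0;0 0 0 0 0 0;0 0 0 0 0 0;0 0 0 0 0 0'; python3 go.py .4587 .1127 .03 150
```

```text
clock: 23.98
tcp_pos: [0.4594, 0.1127, 0.106]
eef_rot: [-0.002, 0.258, 0.966, -0.001]
contact_force: [0.9, 0.5, -4.5]
grip_width: 0.044
finger_force: 64.0
clock: 24.32
tcp_pos: [0.4616, 0.1128, 0.1084]
eef_rot: [-0.0, 0.258, 0.966, -0.0]
contact_force: [-0.5, -0.7, -4.1]
grip_width: 0.0445
finger_force: 64.0
[ 0.002 -0.002  0.078] [-0.    -0.     0.002] rows>=1.9
t 24.3167 q [ 0.08 -0.21  2.07 -0.    1.28 -0.97]
```

```bash
python3 -m crank '0.001 -0.001 0.03 0 0 0;0.001 -0.001 0.06 0 0 0;0.001 -0.001 0.078 0 0 0;0.001 -0.001 0.078 0 0 0;0.001 -0.001 0.078 0 0 0;0.001 -0.001 0.078 0 0 0;0.001 -0.001 0.078 0 0 0'; python3 go.py .4587 .1127 .015 150; python3 chk.py .023 .009 pics/c12.png
```

```text
clock: 24.9
tcp_pos: [0.4616, 0.1126, 0.0325]
eef_rot: [0.002, 0.258, 0.966, 0.001]
contact_force: [0.5, -0.4, -4.0]
grip_width: 0.0443
finger_force: 64.0
[ 0.003 -0.001  0.018] [0.002 0.003 0.002] rows>=0.4
t 24.9 q [ 0.08 -0.09  2.11  0.    1.12 -0.97]
[0.46146655 0.11263058 0.03249483] 184 125
```

View pics/c12.png

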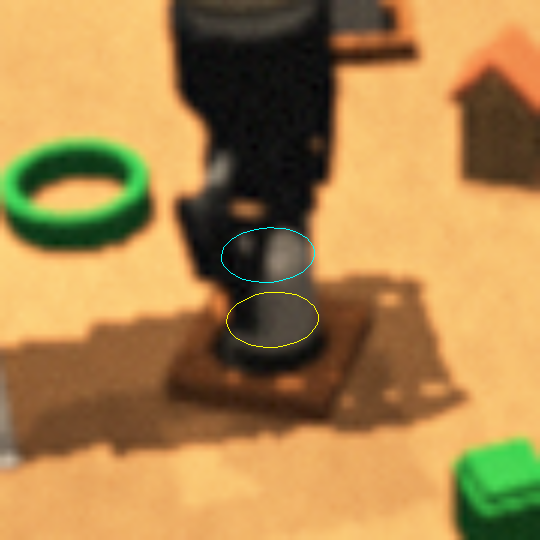

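The large round is over its recess, about 2 mm right of centre. Correcting and lowering.

```bash
python3 -m crank '0.002 -0.001 0.006 0 0 0;0.002 -0.001 0.012 0 0 0;0.002 -0.001 0.016 0 0 0;0.002 -0.001 0.016 0 0 0;0.002 -0.001 0.016 0 0 0;0.002 -0.001 0.016 0 0 0'; python3 -m crank '0 0 0.001 0 0 0;0 0 0.001 0 0 0;0 0 0.001 0 0 0'
```

```text
clock: 25.45
tcp_pos: [0.4575, 0.1127, 0.015]
eef_rot: [-0.0, 0.258, 0.966, -0.0]
contact_force: [-4.9, -0.9, 4.9]
grip_width: 0.0445
finger_force: 65.1
clock: 25.7
tcp_pos: [0.4576, 0.1127, 0.015]
eef_rot: [-0.001, 0.258, 0.966, -0.0]
contact_force: [-8.1, -1.6, 13.5]
grip_width: 0.0443
finger_force: 66.0
```

Floor contact at the expected height. Release, retreat straight up, and go aside for a clear view.

```bash
python3 -m crank '0 0 -0.001 0 0 0;0 0 -0.001 0 0 0;0 0 -0.001 0 0 0'; python3 -m crank '0 0 0 0 0 0;0 0 0 0 0 0;0 0 0 0 0 0;0 0 0 0 0 0;0 0 0 0 0 0;0 0 0 0 0 0' 0.085; python3 -m crank '0 0 -0.04 0 0 0;0 0 -0.08 0 0 0;0 0 -0.12 0 0 0;0 0 -0.15 0 0 0;0 0 -0.15 0 0 0;0 0 -0.15 0 0 0'; python3 go.py .5 -.1 .18 150
```

```text
clock: 25.95
tcp_pos: [0.4575, 0.1127, 0.015]
eef_rot: [-0.0, 0.258, 0.966, -0.0]
contact_force: [-4.4, -0.9, 7.5]
grip_width: 0.0443
finger_force: 65.3
clock: 26.45
tcp_pos: [0.4574, 0.1126, 0.0143]
eef_rot: [0.0, 0.258, 0.966, 0.0]
contact_force: [0.5, -0.4, 0.2]
grip_width: 0.0851
finger_force: 0.0
clock: 26.95
tcp_pos: [0.459, 0.1128, 0.167]
eef_rot: [0.003, 0.258, 0.966, 0.001]
contact_force: [-0.4, -0.5, -0.6]
grip_width: 0.0849
finger_force: 0.0
[-0.142 -0.164 -0.013] [0.003 0.005 0.002] rows>=5.2
t 26.95 q [ 0.08 -0.28  2.03  0.    1.39 -0.97]
```

```bash
python3 -m crank '-0.142 -0.164 -0.013 0 0 0;-0.142 -0.164 -0.013 0 0 0;-0.142 -0.164 -0.013 0 0 0;-0.142 -0.164 -0.013 0 0 0;-0.142 -0.164 -0.013 0 0 0;-0.142 -0.164 -0.013 0 0 0;-0.142 -0.164 -0.013 0 0 0;-0.142 -0.164 -0.013 0 0 0'; python3 - <<'E'
from rig import bot
from h import *
f=bot.grab_frame("side");g=bot.grab_frame("top")
cv2.imwrite("pics/c13.png",np.hstack([cv2.resize(f["image"][100:384,150:350,::-1],(380,540)),cv2.resize(g["image"][130:280,85:455,::-1],(410,540))]))
P=dict(LR=((.4587,.1127)),SR=(.511,-.4314),SQ=(.3806,-.2937),BAR=(.511,.4275))
for n,F in(("side",f),("top",g)):
    m=masks(F)["steel"]
    for k,p in P.items():
        u=cv2.projectPoints(np.array([[*p,.035]]),cv2.Rodrigues(F["R"])[0],F["t"],F["camera_matrix"],F["distortion"])[0].ravel()
        c=blob(m,tuple(map(float,u)));print(n,k,cv2.contourArea(c),((plane(F,[cen(c)],.032)[0]-p)*1000).round(1))
E
```

```text
clock: 27.62
tcp_pos: [0.4976, -0.0999, 0.1753]
eef_rot: [-0.002, 0.259, 0.966, 0.0]
contact_force: [-0.3, 0.6, -0.2]
grip_width: 0.085
finger_force: 0.0
side LR 187.0 [-5.8 -7.5]
side SR 271.0 [ 1.4 -1. ]
side SQ 512.0 [-0.7 -3.1]
side BAR 32.5 [50.8 46.6]
top LR 222.5 [-0.3  1.7]
top SR 71.0 [ 4.8 -5.3]
top SQ 252.0 [-0.2 -3.9]
top BAR 252.0 [-0.9  7. ]
```

View pics/c13.png

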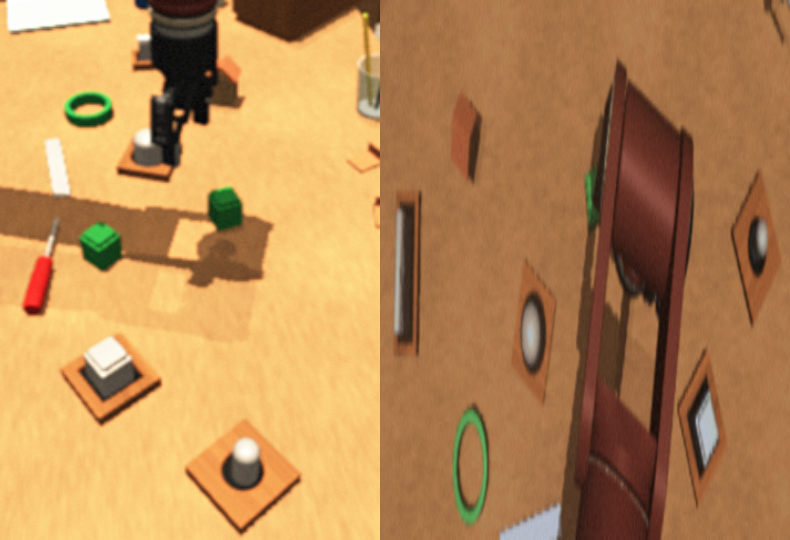

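All four stakes stand upright in their trays and the former is in place. What offset remains is parallax and occlusion. Handing in.

```bash
python3 -m crank '0 0 0 0 0 0;0 0 0 0 0 0;0 0 0 0 0 0;0 0 0 0 0 0'; python3 -c "
from rig import bot
print(bot.finish_job())"
```

```text
clock: 28.05
tcp_pos: [0.4987, -0.0996, 0.1774]
eef_rot: [0.0, 0.257, 0.966, 0.0]
contact_force: [0.4, 0.2, -0.4]
grip_width: 0.0853
finger_force: 0.0
the job is handed in; nothing more can be done
None
```

I handed the job in at about 28 s: the last pictures show all four stakes upright in their matching trays and the copper-roofed block still standing in its place, but the hand-in call returned no verdict.

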